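# Wash up an ink knife and an ink cup in the print studio

## Task

Finish the washing-up: pick up the ink knife, dip the end of its blade well down inside the white rinse pot, then lay the knife on the ribbed rubber mat so that the whole of it lies within the mat's edges. Then take the metal cup from its sloping cradle, turn it upside down and lower it gently over the stout drying peg, not the thin one, until its floor rests on the top of the peg; do not let it drop. Leave the pot and everything else standing where it is, without shifting it or knocking it over.

Things in the scene. Friction and masses are not known exactly. Their poses are not given: they have to be found in the camera images.
- knife: loose ink knife, 200 mm long, 120 g, lying flat: wooden handle 110 x 24 x 22 mm (from x = -75 to +35 mm) and a 28 mm wide, 3 mm thick steel blade with round end (from x = 35 to 125 mm, at mid-height of the handle). Origin: underside of the handle, below the centre of mass; x points to the blade's end, z up when it lies as at the start. Grip the handle across its 24 mm width near the origin
- knife_tip (a point): the end of the blade, 125 mm along x from the knife's origin and 11 mm above its underside
- knife_end (a point): the butt of the handle, 75 mm behind the knife's origin and 11 mm above its underside
- pot: loose white ceramic rinse pot standing open and empty on the table, 450 g, 70 mm high, outer diameter 92 mm at the foot and 100 mm at the rim, wall 4 mm, floor 6 mm thick. Origin: centre of its underside, z up
- mat: fixed black rubber drying mat with grey ribs, 170 mm (its x) by 290 mm (its y, the long side), 6 mm thick, flat on the table. Origin: centre of its underside
- cup: loose plain aluminium cup, a straight cylinder 60 mm outside diameter, 100 mm long, wall 4 mm, floor 6 mm thick, 150 g. Origin: centre of the outside of its closed end; z points along its axis to the open mouth. At the start it lies in the cradle with its axis sloping 30 degrees, the mouth low and to the robot's right, the closed end high
- cup_mouth (a point): centre of the cup's open rim, 100 mm along the cup's z from its origin
- cradle: fixed draining cradle that holds the cup: plywood base 150 x 70 x 10 mm, two steel rails 36 mm apart under the cup and a 10 mm cross bar as stop below the mouth's lower edge; nothing stands beside or above the cup. Origin: centre of the base's underside; x points horizontally the way the cup's mouth looks
- peg: fixed stout drying peg: upright wooden post 30 mm in diameter with bevelled flat top, on a round plywood foot 90 mm across and 12 mm thick; its top is 125 mm above the table. Origin: centre of the foot's underside, z up
- peg_tip (a point): centre of the stout peg's flat top, 125 mm above the table, z up
- thin_peg: fixed thin drying peg, not used: post 10 mm in diameter on the same foot, top 135 mm above the table. Origin: centre of the foot's underside. The two pegs may stand either way round
- low_tin: bystander: low metal tin, 56 mm across, 45 mm high, origin under its centre
- tall_tin: bystander: wide metal tin, 74 mm across, 80 mm high, origin under its centre
- jar: bystander: glass jar, 70 mm across, 90 mm high, origin under its centre
- bottle: bystander: amber bottle, 60 mm across, 170 mm high, origin under its centre
- block: bystander: wooden block 70 x 100 x 25 mm with a wire arch up to 102 mm high, origin under its centre
- brayer: bystander: hand roller lying down, roller 110 mm long and 48 mm thick across its y, handle reaching 150 mm to its -x. Origin: under the roller's middle
There are look-alikes about, which are no part of the job. Leave any green, orange or red look-alike of the cup alone.

How it is judged:
On the way, in this order (a step that is already met when the one before it is completed fails the run):
1. the end of the knife's blade is at least 15 mm below the rim inside the pot, the knife held by the fingers (z of knife_tip in the frame of pot between 0 and 0.055 m and horizontal distance between knife_tip and pot below 0.044 m and contact force between the fingers and knife above 0.5 N), for 0.1 s.
2. the knife lies released and flat on the mat, wholly within its edges (x of knife_tip in the frame of mat between -0.085 and 0.085 m and y of knife_tip in the frame of mat between -0.145 and 0.145 m and x of knife_end in the frame of mat between -0.085 and 0.085 m and y of knife_end in the frame of mat between -0.145 and 0.145 m and height (world z) of each of knife_tip, knife_end below 0.032 m and linear speed of knife below 0.03 m/s and contact force between the fingers and knife below 0.1 N), for 0.2 s.
3. the cup sits upside down on the stout peg, released, its floor on the peg's top (angle between cup's own z axis and vertical above 2.99 rad and horizontal distance between cup and peg_tip below 0.016 m and z of cup in the frame of peg_tip between 0 and 0.014 m and linear speed of cup below 0.03 m/s and contact force between the fingers and cup below 0.1 N), for 0.2 s.
At the end, for the whole second after the job is handed in: The knife lies released and at rest on the mat, both ends within the mat's edges and less than 32 mm above the table; the cup is released and at rest upside down on the stout peg, upright to about 9 degrees, its axis within 16 mm of the peg's and its floor within 8 mm of the peg's top (all of step 2 and all of step 3); the robot touches nothing.
It fails at once if the cup drops onto the peg (faster than 0.6 m/s while over or around it) (horizontal distance between cup and peg_tip below 0.03 m and angle between cup's own z axis and vertical above 2.6 rad and z of cup in the frame of peg_tip below 0.106 m and linear speed of cup above 0.6 m/s).
It fails at once if the pot or another bystander is shifted by more than 30 mm or knocked over (distance of any of low_tin, tall_tin, jar, bottle, block, brayer, pot from where it was at the start of the episode above 0.03 m or angle between any of low_tin, tall_tin, jar, bottle, block, brayer, pot's own z axis and vertical above 0.5 rad).
It also fails if it takes over 58 s, if anything falls off the work surface, if the arm or the gripper's body presses on something with over 40 N, if the wrist force passes 120 N, or if a joint passes its speed limit or range.

## Robot

A 6-joint arm with a two-finger parallel gripper is mounted at the origin on the work surface. World frame = base frame: x ahead of the robot, y to its left, z up, the work surface at z = 0. Lengths are in m, angles in rad, forces in N, time in s.
With the tool pointing down it reaches from about 0.275 to 0.975 m from the base axis. Payload 8.4 kg.
Tool frame: the origin (TCP) lies between the finger pads; the fingertips stand 19 mm ahead of it and the grasp point (between the pads) is the TCP; z points along the fingers, y is the line along which they close (so a half turn about z gives the same grasp; the last joint's range is limited). The gripper opens to 92 mm and grips with 3 to 60 N. Pads are 20 mm wide; open, the fingers measure 128 mm over their backs; the gripper's body (75 mm by 189 mm) begins 69 mm behind the grasp point.
Start: joints at [1.256, 0.353, 1.633, -0, 1.155, -0.002], TCP at [0.192, 0.595, 0.234] pointing down, gripper open.
Joint ranges: [-2.63, 2.63], [-0.92, 2.1], [0.06, 2.66], [-1.3, 4.44], [0, 2.69], [-3.02, 3.02]. Speed limits (rad/s): [2.22, 2.22, 2.79, 3.14, 3.14, 3.14].

## Interface

Orientations are given as [roll, pitch, yaw] about the fixed x, y, z axes, in that order (R = Rz(yaw) Ry(pitch) Rx(roll)).
In Python, from bench import manip gives the robot as it stands.
- The arm moves only by the shell command python3 -m handwheel 'ROWS' [FORCE]. ROWS is JSON, a list that holds one entry, the list of rows, each a list of 5 numbers: the shift along the tool's x, y, z in mm, then the turn about the tool's z in rad, then the finger opening in mm, from 0 to 91.9. A call has 1 to 8 rows; each row shifts and turns the commanded pose from where the row before left it, along the tool's axes as they then stand; what a row does not reach is not made up. A row lasts 1/12 s, in which the tool goes at most 41.7 mm and 7.16 degrees, less where a joint would pass 70% of its speed; a pose out of reach is approached as far as the arm can. A call is refused whole if a number of a shift passes 41.7 or a number of a turn 0.125, either way. A call with a gripper value outside its range is refused whole. The fingers move at their own pace and stop on an object; FORCE is the grip in N (left out, the last holds). Time passes only in rows, so rows that do not move let the fingers close. It gives the time, the measured TCP pose, the force, the opening and the grip force at its end, in the units of the state.
- manip.state(): the state, without advancing time (a new reading comes with each control period).
- manip.read_camera(name): name is "scene" or "side" or "wrist"; returns (picture, depth): 400x640x3 uint8, red, green, blue; 400x640 float32, m along the optical axis (not along the pixel's ray), 0 where there is no reading.
- manip.calibration(name): a dict with "fx", "fy", "cx", "cy" (pixels), "position" and "rotation" of the camera in the world. Camera axes: x right, y up, looking along -z (the intrinsics and any distortion apply to the point x, -y, -z); pixel columns grow to the right and rows downward; lengths in m; the calibration is good to about 2 mm. A picture is of the moment at which its call begins: read the wrist's pose just before it. calibration takes no time and is no camera call; for the wrist camera it gives the pose at the moment of the call.
- manip.finish_job(): hands the job in; it is judged then, once.
Trained networks look in the newest picture that a camera, given by its name, has taken for a name from the list of things; names that differ only in an ending like _2 or _b are one class to them, and where a whole thing is asked for, a point or a joint stands for the part that bears it (a point fixed in the world has none). Each returns a list of dicts, best first, with "p" (0 to 1); they miss things now and then, are a little off and sometimes report something else, mostly with a low value. They report only what shows in the picture. A call takes as long as a camera call. They do not tell look-alikes from the thing itself.
- manip.masks_of(camera, query): "region" (400x640 bool, what is visible of it).
- manip.mark_of(camera, query): "location" ([x, y, z] in m, in the coordinates of the camera as it stood for that picture, good to about 4 mm: a listed point, or the origin of a listed thing).
The state is a dict: "clock": time; "joint_pos": joint angles; "dq": joint speeds; "joint_torque": joint torques, N m; "tool_pos": TCP position; "tcp_rot": TCP orientation; "ft_force": force on the tool from outside, world axes, zero at the start; "moment": the same for the moment, N m; "finger_gap": finger opening in m; "grip_force": force on a finger pad.
Only numpy, scipy, OpenCV 4.12 (cv2) and the standard library are available. Lean on these libraries where they do the work, as an engineer would, in place of code of your own. Each camera call takes 0.05 s, during which the arm holds its last target. There are 200 camera calls.

## Working session

There is one attempt and no reset: what is moved stays moved. The work goes in short steps, Python scripts to look and compute and a shell command to move; the robot and the scene stay as the last step left them, time stands still between calls to the robot, and variables do not carry over. Pictures are saved under pics/ and viewed, at most 10 in all, crops included, and the job is handed in when it is done.

```bash
mkdir -p pics; ls
cat > h.py <<'E'
import numpy as np,cv2
from bench import manip
from scipy.spatial.transform import Rotation as Rn
def world(c,loc): 
    k=manip.calibration(c); return np.array(k['position'])+np.array(k['rotation'])@np.array(loc)
def px(c,p):
    k=manip.calibration(c); q=np.array(k['rotation']).T@(np.array(p)-k['position'])
    return (k['cx']+k['fx']*q[0]/-q[2], k['cy']-k['fy']*q[1]/-q[2])
def cloud(c,d):
    k=manip.calibration(c); v,u=np.mgrid[:400,:640]
    P=np.stack([(u-k['cx'])/k['fx']*d,-(v-k['cy'])/k['fy']*d,-d],-1)
    return P@np.array(k['rotation']).T+k['position']
E
python3 - <<'E'
from h import *
k=manip.calibration('scene'); print(k); print(manip.calibration('side')); s=manip.state(); print(s)
ims=[]
for c in ('scene','side'):
    im,d=manip.read_camera(c); cv2.imwrite(f'pics/{c}0.png',im[...,::-1]); np.save(c+'0.npy',d)
    for n in ['knife','knife_tip','knife_end','pot','mat','cup','cup_mouth','cradle','peg','peg_tip','thin_peg']:
        print(c,n,[(round(m['p'],2),world(c,m['location']).round(3).tolist(),[int(x) for x in px(c,world(c,m['location']))]) for m in manip.mark_of(c,n)[:4]])
E
```

```text
pics
{'fx': 420.33383480144863, 'fy': 420.33383480144863, 'cx': 314.94176739981947, 'cy': 190.0004570080733, 'position': array([ 0.9999587 , -0.32114617,  1.09196574]), 'rotation': array([ 0.58724635, -0.01445842,  0.9653108 ])}
{'fx': 440.83580351984693, 'fy': 440.83580351984693, 'cx': 322.8771144642322, 'cy': 207.29371744756514, 'position': array([ 0.22764541, -1.24742057,  1.02043351]), 'rotation': array([ 0.96244454,  0.00351583, -0.1856896 ])}
{'clock': 0.0, 'joint_pos': array([ 1.25560126e+00,  3.53635033e-01,  1.63412855e+00, -9.84283098e-06,
        1.15518967e+00, -2.34779085e-03]), 'dq': array([ 2.55453041e-04, -1.54790011e-03,  8.42096326e-04,  9.69131848e-04,
        7.64717577e-05,  6.19494875e-04]), 'joint_torque': array([-1.03631057e-03, -5.93834066e+01, -3.34205461e+01,  6.95505878e-02,
        2.34664598e-02, -1.21595317e-04]), 'tool_pos': array([0.1921832 , 0.59422987, 0.23287426]), 'tcp_rot': array([-3.14023204e+00,  5.80510459e-06,  2.82874936e+00]), 'ft_force': array([ 0.33097207, -1.16317536, -0.49217202]), 'moment': array([ 0.06247101,  0.00255189, -0.01642878]), 'grip_force': 0.0, 'finger_gap': 0.09218546586330094}Traceback (most recent call last):
  File "<stdin>", line 7, in <module>
  File "h.py", line 8, in px
    return (k['cx']+k['fx']*q[0]/-q[2], k['cy']-k['fy']*q[1]/-q[2])
                            ~^^^
IndexError: invalid index to scalar variable.
```

```bash
sed -i "s/np.array(k\['rotation'\])/Rn.from_euler('xyz',k['rotation']).as_matrix()/" h.py
python3 - <<'E'
from h import *
for c in ('scene','side'):
    im,d=manip.read_camera(c); cv2.imwrite(f'pics/{c}0.png',im[...,::-1]); np.save(c+'0.npy',d)
    for n in ['knife','knife_tip','knife_end','pot','mat','cup','cup_mouth','cradle','peg','peg_tip','thin_peg']:
        print(c,n,[(round(m['p'],2),world(c,m['location']).round(3).tolist(),[int(x) for x in px(c,world(c,m['location']))]) for m in manip.mark_of(c,n)[:4]])
E
```

```text
scene knife [(0.78, [0.432, 0.038, -0.001], [300, 205]), (0.71, [0.487, 0.544, 0.0], [434, 144]), (0.46, [0.635, -0.175, 0.004], [276, 296]), (0.18, [0.589, -0.329, -0.003], [216, 315])]
scene knife_tip [(0.61, [0.455, 0.163, 0.012], [338, 188])]
scene knife_end [(0.71, [0.428, -0.037, 0.01], [278, 214]), (0.18, [0.788, -0.002, 0.005], [362, 307])]
scene pot [(0.9, [0.614, -0.003, -0.002], [324, 257]), (0.73, [0.761, 0.113, -0.001], [389, 276]), (0.31, [0.537, -0.1, 0.002], [280, 254])]
scene mat [(0.85, [0.599, 0.306, 0.001], [403, 201])]
scene cup [(0.95, [0.315, 0.086, 0.028], [292, 166]), (0.9, [0.447, -0.185, 0.107], [233, 228]), (0.69, [0.344, -0.225, 0.031], [207, 221]), (0.67, [0.153, -0.355, 0.033], [138, 196])]
scene cup_mouth [(0.78, [0.308, 0.186, 0.029], [317, 151]), (0.71, [0.445, -0.269, 0.054], [207, 252]), (0.68, [0.238, -0.299, 0.028], [168, 208]), (0.67, [0.249, -0.231, 0.031], [190, 199])]
scene cradle [(0.56, [0.444, -0.222, 0.001], [226, 251]), (0.52, [0.488, 0.542, 0.001], [434, 144]), (0.46, [0.618, -0.005, -0.0], [324, 259]), (0.26, [0.432, 0.041, 0.003], [30
[... 622 characters left out ...]
, [341, 190])]
side cup [(0.97, [0.348, -0.221, 0.028], [301, 277]), (0.79, [0.312, 0.085, 0.026], [280, 223]), (0.7, [0.154, -0.36, 0.028], [242, 319])]
side cup_mouth [(0.93, [0.444, -0.267, 0.059], [334, 276]), (0.74, [0.231, -0.297, 0.026], [267, 300]), (0.65, [0.251, -0.226, 0.03], [271, 282])]
side cradle [(0.85, [0.441, -0.229, 0.001], [330, 281]), (0.3, [0.586, -0.327, -0.001], [382, 297])]
side peg [(0.63, [0.632, -0.175, 0.007], [382, 261]), (0.3, [0.761, 0.111, 0.001], [392, 211])]
side peg_tip [(0.73, [0.633, -0.169, 0.126], [384, 233]), (0.54, [0.438, 0.035, -0.0], [315, 232])]
side thin_peg [(0.87, [0.591, -0.328, -0.003], [383, 298]), (0.2, [0.441, -0.182, 0.106], [328, 247])]
```

View pics/scene0.png

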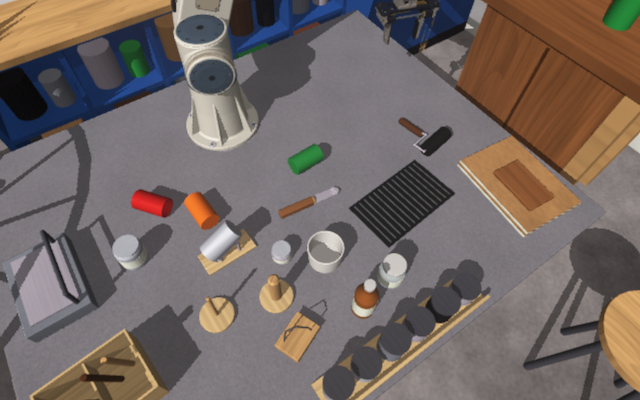

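View pics/side0.png

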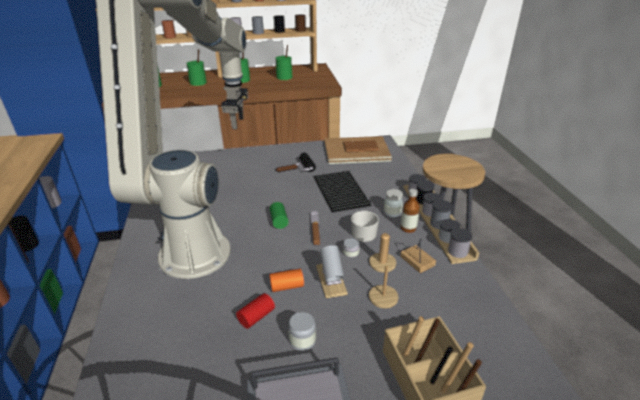

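```bash
cat >> h.py <<'E'
def plan(target,yaw=None):
    s=manip.state(); p=np.array(s['tool_pos']); R=Rn.from_euler('xyz',s['tcp_rot'])
    y0=s['tcp_rot'][2]; print('t%.2f'%s['clock'],'pos',p.round(4),'rpy',np.round(s['tcp_rot'],3),'gap %.4f'%s['finger_gap'],'grip %.1f'%s['grip_force'])
    print(' tool shift mm',(R.inv().apply(np.array(target)-p)*1000).round(1), end=' ')
    if yaw is not None: print('turn',round(-(((yaw-y0)+np.pi)%(2*np.pi)-np.pi),3),end='')
    print()
E
python3 -m handwheel '[[[-26,-32,0,0,91],[-26,-32,0,0,91],[-26,-32,0,0,91],[-26,-32,0,0,91],[-26,-32,0,0,91],[-26,-32,0,0,91],[-26,-32,0,0,91],[-26,-32,0,0,91]]]'
python3 -m handwheel '[[[-26,-32,0,0,91],[-26,-32,0,0,91],[-26,-32,0,0,91],[-26,-32,0,0,91],[-26,-32,0,0,91],[-26,-32,0,0,91],[-26,-32,0,0.1,91],[-26,-32,0,0.1,91]]]'
python3 -m handwheel '[[[0,0,0,0.12,91],[0,0,0,0.12,91],[0,0,0,0.12,91],[0,0,0,0.12,91],[0,0,0,0.12,91],[0,0,0,0.12,91],[0,0,0,0.12,91],[0,0,0,0.12,91]]]'
python3 -m handwheel '[[[0,0,0,0.12,91],[0,0,0,0.12,91],[0,0,0,0,91],[0,0,0,0,91]]]'
cat > knife.py <<'E'
from h import *
plan([.43,-.022,.1],1.444)
im,d=manip.read_camera('wrist'); cv2.imwrite('pics/w1.png',im[...,::-1]); 
P=cloud('wrist',d)
for n in ['knife','knife_tip','knife_end','pot']:
    print(n,[(round(m['p'],2),world('wrist',m['location']).round(4).tolist()) for m in manip.mark_of('wrist',n)[:3]])
ms=manip.masks_of('wrist','knife')
for m in ms[:2]:
    r=m['region']&(d>0); Q=P[r]; print(round(m['p'],2),r.sum(),np.median(Q,0).round(4),'z',np.percentile(Q[:,2],[2,50,98]).round(4))
    Q=Q[(Q[:,2]>.005)&(Q[:,2]<.04)]; (a,b),(w,h),ang=cv2.minAreaRect((Q[:,:2]*1000).astype('f4')); print(a,b,w,h,ang)
# mat corners from scene at z=0.006
d=np.load('scene0.npy');
E
python3 knife.py
```

```text
clock: 1.97
tool_pos: [0.3117, 0.2853, 0.2338]
tcp_rot: [3.141, 0.0, 2.829]
ft_force: [0.7, -0.1, 0.4]
finger_gap: 0.0911
grip_force: 0.0
clock: 2.63
tool_pos: [0.4275, -0.0239, 0.2341]
tcp_rot: [3.141, 0.001, 2.624]
ft_force: [1.0, 0.7, -0.5]
finger_gap: 0.0908
grip_force: 0.0
clock: 3.3
tool_pos: [0.4267, -0.0218, 0.2337]
tcp_rot: [3.141, 0.0, 1.663]
ft_force: [-0.7, 0.0, -0.4]
finger_gap: 0.0907
grip_force: 0.0
clock: 3.63
tool_pos: [0.4267, -0.0218, 0.2337]
tcp_rot: [3.141, -0.0, 1.433]
ft_force: [-0.1, -0.1, 0.4]
finger_gap: 0.0911
grip_force: 0.0
t3.63 pos [ 0.4267 -0.0218  0.2337] rpy [ 3.141 -0.     1.433] gap 0.0911 grip 0.0
 tool shift mm [  0.2   3.3 133.7] turn -0.011
knife [(0.83, [0.4374, 0.0407, 0.0008])]
knife_tip [(0.72, [0.4525, 0.1657, 0.0081])]
knife_end [(0.82, [0.4268, -0.0321, 0.0095])]
pot [(0.63, [0.6157, -0.0033, 0.0017])]
0.66 3832 [0.4427 0.082  0.0143] z [0.0114 0.0143 0.0237]
441.9768981933594 64.61255645751953 200.3861083984375 27.61667251586914 83.06820678710938
```

View pics/w1.png

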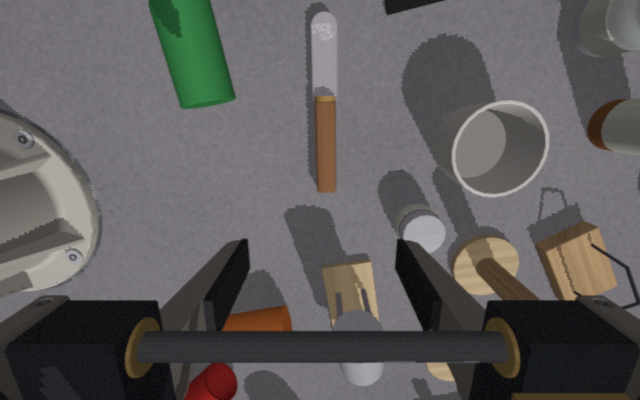

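Run:
```python
from h import *
plan([.4316,-.0205,.021],1.45)
for c in('scene','side'):
    d=np.load(c+'0.npy'); P=cloud(c,d); m=manip.masks_of(c,'mat')[0]['region']&(d>0); 
    Q=P[m]; print(len(Q),np.median(Q,0).round(4),cv2.minAreaRect((Q[:,:2]*1000).astype('f4')))
    for n in ['cup','peg','low_tin','tall_tin','jar','bottle','block']:
        print(c,n,[(round(m['p'],2),world(c,m['location']).round(3).tolist()) for m in manip.mark_of(c,n)[:2]])
```

```text
t3.93 pos [ 0.4267 -0.0218  0.2336] rpy [3.142 0.    1.43 ] gap 0.0908 grip 0.0
 tool shift mm [  2.    4.7 212.6] turn -0.02
4551 [0.6004 0.2921 0.0051] ((593.9850463867188, 304.54071044921875), (177.83355712890625, 301.66064453125), 4.552254676818848)
scene cup [(0.95, [0.315, 0.086, 0.028]), (0.9, [0.447, -0.185, 0.107])]
scene peg [(0.74, [0.428, -0.039, 0.01]), (0.67, [0.637, -0.174, 0.004])]
scene low_tin [(0.94, [0.539, -0.099, -0.001])]
scene tall_tin [(0.8, [0.314, -0.44, -0.001]), (0.38, [0.43, 0.04, 0.002])]
scene jar [(0.82, [0.76, 0.11, 0.0])]
scene bottle [(0.94, [0.791, -0.001, -0.0]), (0.45, [0.485, 0.541, -0.004])]
scene block [(0.92, [0.753, -0.19, 0.005]), (0.25, [0.79, -0.002, 0.001])]
614 [ 0.5847 -0.3327  0.0115] ((587.3212890625, -327.29327392578125), (97.14299774169922, 93.3870620727539), 27.094675064086914)
side cup [(0.97, [0.348, -0.221, 0.028]), (0.79, [0.312, 0.085, 0.026])]
side peg [(0.63, [0.632, -0.175, 0.007]), (0.3, [0.761, 0.111, 0.001])]
side low_tin [(0.69, [0.542, -0.1, -0.003])]
side tall_tin [(0.86, [0.319, -0.439, -0.003])]
side jar [(0.78, [0.76, 0.109, -0.003]), (0.46, [0.75, -0.19, 0.0])]
side bottle [(0.8, [0.787, -0.006, 0.001])]
side block [(0.88, [0.75, -0.19, 0.001])]
```

```bash
python3 -m handwheel '[[[2,4.7,40,-0.02,60],[0,0,40,0,60],[0,0,40,0,60],[0,0,40,0,60],[0,0,30,0,60],[0,0,16,0,60],[0,0,5,0,60],[0,0,0,0,60]]]' 
python3 -m handwheel '[[[0,0,0,0,0],[0,0,0,0,0],[0,0,0,0,0],[0,0,0,0,0],[0,0,0,0,0],[0,0,0,0,0],[0,0,0,0,0],[0,0,0,0,0]]]' 5
python3 -m handwheel '[[[0,0,-15,0,0],[0,0,-25,0,0],[0,0,-30,0,0],[0,0,-30,0,0],[0,0,-30,0,0],[0,0,-30,0,0],[0,0,-30,0,0],[0,0,0,0,0]]]'
cat > tip.py <<'E'
from h import *
import sys
plan([.613,-.003,.2])
for c in('scene','side','wrist'):
    im,d=manip.read_camera(c); cv2.imwrite(f'pics/{sys.argv[1]}_{c}.png',im[...,::-1])
    for n in sys.argv[2:]:
        print(c,n,[(round(m['p'],2),world(c,m['location']).round(3).tolist()) for m in manip.mark_of(c,n)[:2]])
E
python3 tip.py k1 knife_tip knife_end
```

```text
clock: 5.4
tool_pos: [0.4308, -0.0204, 0.0216]
tcp_rot: [-3.139, 0.0, 1.449]
ft_force: [0.8, -0.3, -0.3]
finger_gap: 0.0599
grip_force: 0.0
clock: 6.07
tool_pos: [0.432, -0.0205, 0.0232]
tcp_rot: [3.141, -0.0, 1.449]
ft_force: [-0.9, -0.2, 7.3]
finger_gap: 0.0239
grip_force: 5.0
clock: 6.73
tool_pos: [0.4344, -0.0206, 0.2178]
tcp_rot: [3.133, -0.001, 1.449]
ft_force: [1.4, 0.7, -1.4]
finger_gap: 0.0239
grip_force: 5.0
t6.73 pos [ 0.4344 -0.0206  0.2178] rpy [ 3.133e+00 -1.000e-03  1.449e+00] gap 0.0239 grip 5.0
 tool shift mm [ 39.2 174.9  19.3] 
scene knife_tip [(0.49, [0.45, 0.104, 0.07]), (0.44, [0.79, -0.002, 0.0])]
scene knife_end [(0.63, [0.615, -0.003, -0.001]), (0.56, [0.431, -0.033, 0.215])]
side knife_tip [(0.62, [0.444, 0.102, 0.067])]
side knife_end [(0.6, [0.594, 0.301, 0.001]), (0.43, [0.427, -0.036, 0.212])]
wrist knife_tip [(0.82, [0.444, 0.106, 0.062])]
wrist knife_end [(0.89, [0.426, -0.031, 0.21])]
```

```bash
python3 -m handwheel '[[[0,0,-20,0,0],[0,0,-20,0,0],[-12,30,0,0,0],[-12,30,0,0,0],[-12,30,0,0,0],[-12,30,0,0,0],[-13,30,0,0,0],[-13,27,0,0,0]]]'
python3 -m handwheel '[[[0,0,0,0,0],[0,0,0,0,0],[0,0,0,0,0]]]'
python3 tip.py k2 knife_tip knife_end pot
```

```text
clock: 7.85
tool_pos: [0.5997, -0.1163, 0.2516]
tcp_rot: [-3.141, -0.0, 1.449]
ft_force: [0.8, 1.2, -0.7]
finger_gap: 0.0241
grip_force: 5.0
clock: 8.1
tool_pos: [0.5973, -0.1152, 0.2515]
tcp_rot: [-3.139, -0.0, 1.449]
ft_force: [-0.1, 0.1, -1.0]
finger_gap: 0.0242
grip_force: 5.0
t8.10 pos [ 0.5973 -0.1152  0.2515] rpy [-3.139 -0.     1.449] gap 0.0242 grip 5.0
 tool shift mm [113.2   2.   51.5] 
scene knife_tip [(0.58, [0.608, -0.021, 0.081])]
scene knife_end [(0.6, [0.488, 0.544, -0.003])]
scene pot [(0.9, [0.614, -0.005, 0.001])]
side knife_tip [(0.54, [0.604, -0.02, 0.085]), (0.34, [0.319, -0.44, -0.001])]
side knife_end [(0.73, [0.594, 0.302, 0.002]), (0.63, [0.596, -0.128, 0.253])]
side pot [(0.65, [0.613, -0.001, -0.002]), (0.57, [0.589, -0.328, -0.002])]
wrist knife_tip [(0.74, [0.609, -0.02, 0.08])]
wrist knife_end []
wrist pot [(0.8, [0.614, -0.002, 0.001]), (0.23, [0.591, -0.126, 0.253])]
```

```bash
python3 -m handwheel '[[[20,3,0,0,0],[0,0,0,0,0],[0,0,18,0,0],[0,0,18,0,0],[0,0,14,0,0],[0,0,0,0,0],[0,0,0,0,0]]]' 15
python3 tip.py k3 knife_tip pot
python3 -m handwheel '[[[0,0,0,0,0],[0,0,0,0,0]]]'
```

```text
clock: 9.28
tool_pos: [0.6032, -0.0961, 0.2021]
tcp_rot: [-3.14, 0.0, 1.449]
ft_force: [-0.2, -1.0, -1.1]
finger_gap: 0.0238
grip_force: 15.0
t9.28 pos [ 0.6032 -0.0961  0.2021] rpy [-3.14   0.     1.449] gap 0.0238 grip 15.0
 tool shift mm [93.6 -1.6  2.1] 
scene knife_tip [(0.71, [0.448, -0.224, -0.003]), (0.4, [0.615, 0.001, 0.033])]
scene pot [(0.66, [0.614, -0.003, 0.0])]
side knife_tip [(0.56, [0.611, -0.003, 0.038])]
side pot [(0.63, [0.612, -0.003, 0.001])]
wrist knife_tip [(0.57, [0.615, -0.001, 0.03]), (0.33, [0.599, -0.104, 0.201])]
wrist pot [(0.87, [0.612, -0.005, -0.001]), (0.54, [0.757, -0.185, 0.0])]
clock: 9.9
tool_pos: [0.6037, -0.0959, 0.2027]
tcp_rot: [3.141, -0.0, 1.449]
ft_force: [-0.6, 0.2, -1.3]
finger_gap: 0.0239
grip_force: 15.0
```

View pics/k3_scene.png

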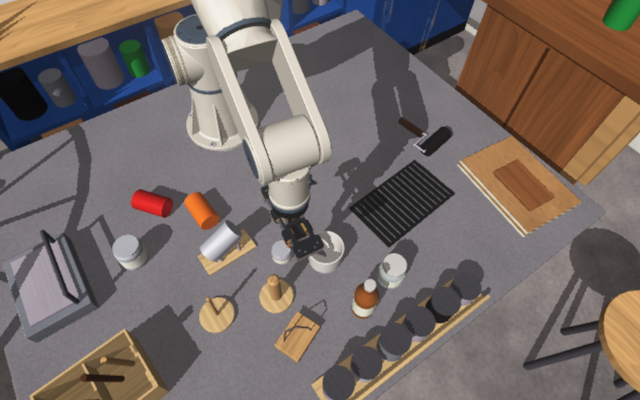

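```bash
python3 -m handwheel '[[[0,0,-25,0,0],[0,0,-30,0,0],[0,0,-30,0,0],[20,-2,-10,0,0],[40,-4,0,0,0],[40,-4,0,0,0],[40,-4,0,0,0],[40,-4,0,0,0]]]'
python3 -m handwheel '[[[40,-5,0,0,0],[40,-5,0,0,0],[40,-5,0,0,0],[40,-5,0,0,0],[40,-5,0,0,0],[19,-2,0,0,0],[0,0,0,-0.1,0],[0,0,0,-0.1,0]]]'
python3 -m handwheel '[[[0,0,0,0,0],[0,0,0,0,0]]]'
python3 tip.py k4 knife_tip knife_end mat
```

```text
clock: 10.57
tool_pos: [0.6075, 0.0865, 0.2978]
tcp_rot: [3.141, -0.0, 1.448]
ft_force: [0.9, -0.1, -1.5]
finger_gap: 0.0239
grip_force: 15.0
clock: 11.23
tool_pos: [0.6071, 0.3074, 0.297]
tcp_rot: [-3.141, 0.0, 1.656]
ft_force: [-0.6, 0.0, -0.7]
finger_gap: 0.0235
grip_force: 15.0
clock: 11.4
tool_pos: [0.6075, 0.3056, 0.2974]
tcp_rot: [-3.141, 0.0, 1.646]
ft_force: [0.5, 0.3, -1.1]
finger_gap: 0.0237
grip_force: 15.0
t11.40 pos [0.6075 0.3056 0.2974] rpy [-3.141  0.     1.646] gap 0.0237 grip 15.0
 tool shift mm [-308.1  -17.6   97.5] 
scene knife_tip [(0.68, [0.601, 0.403, 0.125]), (0.59, [0.447, -0.22, -0.0])]
scene knife_end [(0.58, [0.609, 0.295, 0.296]), (0.33, [0.447, -0.183, 0.106])]
scene mat [(0.7, [0.6, 0.303, -0.002])]
side knife_tip [(0.52, [0.597, 0.4, 0.128]), (0.36, [0.443, -0.268, 0.061])]
side knife_end [(0.68, [0.605, 0.291, 0.299])]
side mat [(0.62, [0.591, 0.304, 0.005]), (0.24, [0.613, 0.0, 0.001])]
wrist knife_tip [(0.92, [0.601, 0.4, 0.127])]
wrist knife_end [(0.6, [0.605, 0.298, 0.296])]
wrist mat [(0.73, [0.599, 0.402, 0.125]), (0.64, [0.592, 0.308, 0.0])]
```

```bash
python3 -m handwheel '[[[0,0,35,0,0],[0,0,35,0,0],[0,0,30,0,0],[0,0,15,0,0],[-24,0,16,0,0],[-21,0,20,0,0],[-18,0,23,0,0],[0,0,0,0,0]]]' 5
python3 -m handwheel '[[[-14,0,25,0,0],[-10,0,27,0,0],[-5,0,25,0,0],[-2,0,16,0,0],[0,0,0,0,0],[0,0,0,0,0]]]'
python3 tip.py k5 knife_tip knife_end
```

```text
clock: 12.67
tool_pos: [0.6103, 0.2389, 0.1193]
tcp_rot: [-3.135, 0.003, 1.647]
ft_force: [-0.3, -1.4, -2.0]
finger_gap: 0.0236
grip_force: 5.0
clock: 13.17
tool_pos: [0.615, 0.2123, 0.0308]
tcp_rot: [-3.141, -0.0, 1.649]
ft_force: [0.3, 0.9, -1.2]
finger_gap: 0.0239
grip_force: 5.0
t13.17 pos [0.615  0.2123 0.0308] rpy [-3.141 -0.     1.649] gap 0.0239 grip 5.0
 tool shift mm [-214.5  -18.8 -169.2] 
scene knife_tip [(0.74, [0.6, 0.397, 0.012]), (0.31, [0.754, -0.194, 0.002])]
scene knife_end [(0.49, [0.616, 0.198, 0.02]), (0.43, [0.448, -0.221, -0.001])]
side knife_tip [(0.49, [0.6, 0.395, 0.014])]
side knife_end [(0.38, [0.617, 0.194, 0.024])]
wrist knife_tip []
wrist knife_end [(0.92, [0.614, 0.198, 0.026])]
```

View pics/k5_wrist.png

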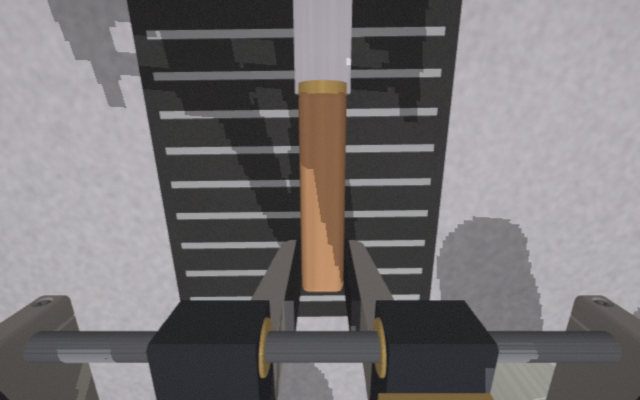

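```bash
python3 -m handwheel '[[[0,0,0,0,50],[0,0,0,0,50],[0,0,0,0,50],[0,0,0,0,50],[0,0,0,0,50],[0,0,-10,0,50],[0,0,-20,0,50],[0,0,-40,0,50]]]'
python3 -m handwheel '[[[0,0,-40,0,50],[0,0,-40,0,80],[0,0,-40,0,80],[0,0,-35,0,80],[-38,-16,0,0,80],[-38,-16,0,0,80],[-38,-16,0,0,80],[-38,-16,0,0,80]]]'
python3 -m handwheel '[[[-38,-16,0,0,80],[-38,-16,0,0,80],[-38,-16,0,0,80],[-38,-16,0,0,80],[-38,-16,0,0,80],[-38,-16,0,0,80],[-38,-16,0,0,80],[-38,-16,0,0,80]]]'
python3 -m handwheel '[[[-3,0,0,0.08,80],[0,0,0,0,80],[0,0,0,0,80]]]'
cat > cup.py <<'E'
from h import *
plan([.446,-.2,.095],np.pi/2)
im,d=manip.read_camera('wrist'); cv2.imwrite('pics/c1.png',im[...,::-1]); P=cloud('wrist',d)
for n in ['cup','cup_mouth','peg_tip','thin_peg']:
    print(n,[(round(m['p'],2),world('wrist',m['location']).round(4).tolist()) for m in manip.mark_of('wrist',n)[:3]])
for m in manip.masks_of('wrist','cup')[:3]:
    r=m['region']&(d>0); Q=P[r]; sat=np.ptp(im[r].astype(int),axis=1).mean()
    print(round(m['p'],2),r.sum(),'sat',sat.round(),np.median(Q,0).round(4),'z',np.percentile(Q[:,2],[2,50,98]).round(4))
    if sat<40:
        Q=Q[(Q[:,2]>.03)]; print(cv2.minAreaRect((Q[:,:2]*1000).astype('f4')))
for c in('scene','side'):
    manip.read_camera(c)
    for n in ['knife_tip','knife_end','cup','cup_mouth','peg_tip']: print(c,n,[(round(m['p'],2),world(c,m['location']).round(3).tolist()) for m in manip.mark_of(c,n)[:3]])
E
python3 cup.py
```

```text
clock: 14.28
tool_pos: [0.6121, 0.2108, 0.0979]
tcp_rot: [-3.134, 0.002, 1.649]
ft_force: [-0.5, 0.9, -0.4]
finger_gap: 0.0499
grip_force: 0.0
clock: 14.95
tool_pos: [0.562, 0.054, 0.2566]
tcp_rot: [3.141, 0.0, 1.65]
ft_force: [1.0, -0.2, 0.3]
finger_gap: 0.0798
grip_force: 0.0
clock: 15.62
tool_pos: [0.4579, -0.2595, 0.2566]
tcp_rot: [3.141, 0.001, 1.649]
ft_force: [0.6, 0.0, -0.1]
finger_gap: 0.0801
grip_force: 0.0
clock: 15.87
tool_pos: [0.459, -0.2608, 0.2561]
tcp_rot: [3.141, -0.0, 1.569]
ft_force: [0.2, 0.4, 0.5]
finger_gap: 0.0801
grip_force: 0.0
t15.87 pos [ 0.459  -0.2608  0.2561] rpy [ 3.141 -0.     1.569] gap 0.0801 grip 0.0
 tool shift mm [ 60.8 -13.2 161.1] turn -0.002
cup [(0.92, [0.4406, -0.1815, 0.1028]), (0.83, [0.3493, -0.2209, 0.0335]), (0.66, [0.1521, -0.3653, 0.0299])]
cup_mouth [(0.83, [0.2333, -0.298, 0.0304]), (0.78, [0.25, -0.2211, 0.0291]), (0.68, [0.4491, -0.2707, 0.0518])]
peg_tip [(0.88, [0.6324, -0.1728, 0.1246])]
thin_peg [(0.84, [0.5879, -0.3241, -0.0024])]
0.95 5471 sat 5.0 [ 0.4465 -0.2134  0.1045] z [0.0753 0.1045 0.127 ]
((446.03173828125, -224.817
[... 202 characters left out ...]
0.0121 0.1293]
scene knife_tip [(0.73, [0.602, 0.396, 0.016]), (0.72, [0.763, 0.11, 0.002])]
scene knife_end [(0.77, [0.616, 0.195, 0.013])]
scene cup [(0.83, [0.317, 0.086, 0.029]), (0.73, [0.445, -0.181, 0.106]), (0.55, [0.153, -0.358, 0.034])]
scene cup_mouth [(0.76, [0.446, -0.27, 0.055]), (0.71, [0.487, 0.543, -0.002]), (0.64, [0.239, -0.298, 0.031])]
scene peg_tip [(0.79, [0.635, -0.172, 0.127])]
side knife_tip []
side knife_end []
side cup [(0.97, [0.444, -0.184, 0.104]), (0.72, [0.153, -0.36, 0.029]), (0.67, [0.311, 0.087, 0.029])]
side cup_mouth [(0.92, [0.442, -0.27, 0.058]), (0.88, [0.305, 0.192, 0.033]), (0.82, [0.251, -0.222, 0.029])]
side peg_tip [(0.91, [0.63, -0.171, 0.125])]
```

View pics/c1.png

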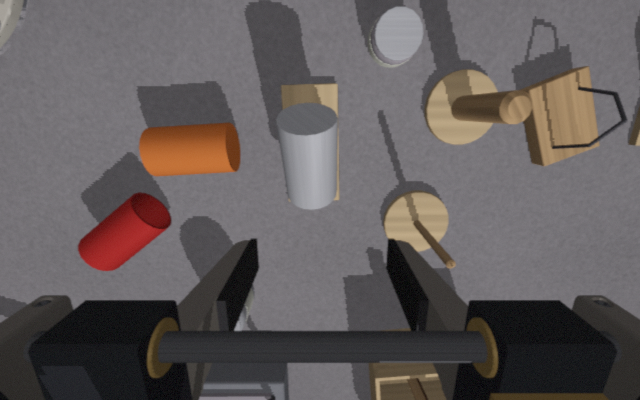

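```bash
python3 -m handwheel '[[[34,-7,0,0,82],[33,-6.5,0,0,82],[0,0,35,0,82],[0,0,35,0,82],[0,0,35,0,82],[0,0,30,0,82],[0,0,23,0,82],[0,0,0,0,82]]]'
python3 -m handwheel '[[[0,0,0,0,50],[0,0,0,0,50],[0,0,0,0,50],[0,0,0,0,50],[0,0,0,0,50],[0,0,0,0,50],[0,0,0,0,50]]]' 5
python3 -m handwheel '[[[0,0,-10,0,50],[0,0,-15,0,50],[0,0,-20,0,50],[0,0,-20,0,50],[0,0,-20,0,50],[0,0,-20,0,50],[0,0,0,0,50],[0,0,0,0,50]]]'
python3 tip.py c2 cup cup_mouth
```

```text
clock: 17.43
tool_pos: [0.4432, -0.1925, 0.0938]
tcp_rot: [-3.135, -0.003, 1.569]
ft_force: [-1.6, 0.6, 0.6]
finger_gap: 0.0816
grip_force: 0.0
clock: 18.02
tool_pos: [0.4447, -0.1939, 0.0989]
tcp_rot: [-3.14, 0.0, 1.569]
ft_force: [-7.1, -2.0, 5.0]
finger_gap: 0.061
grip_force: 5.0
clock: 18.68
tool_pos: [0.447, -0.1941, 0.2045]
tcp_rot: [3.137, 0.002, 1.569]
ft_force: [0.6, -0.6, -2.1]
finger_gap: 0.0608
grip_force: 5.0
t18.68 pos [ 0.447  -0.1941  0.2045] rpy [3.137e+00 2.000e-03 1.569e+00] gap 0.0608 grip 5.0
 tool shift mm [191.5 165.6   4.9] 
scene cup [(0.93, [0.155, -0.357, 0.036]), (0.75, [0.317, 0.086, 0.03])]
scene cup_mouth [(0.84, [0.248, -0.228, 0.029]), (0.76, [0.308, 0.186, 0.03])]
side cup [(0.9, [0.151, -0.359, 0.029]), (0.84, [0.312, 0.089, 0.027])]
side cup_mouth [(0.88, [0.248, -0.228, 0.03]), (0.86, [0.444, -0.257, 0.143])]
wrist cup [(0.87, [0.152, -0.363, 0.033]), (0.82, [0.349, -0.215, 0.035])]
wrist cup_mouth [(0.91, [0.251, -0.224, 0.032]), (0.56, [0.238, -0.298, 0.028])]
```

```bash
python3 -m handwheel '[[[0,0,-30,0,50],[0,0,-30,0,50],[0,0,-10,0,50],[0,0,0,0,50],[0,0,0,0,50],[0,0,0,0,50]]]' 3
python3 tip.py c3 cup_mouth
```

```text
clock: 19.63
tool_pos: [0.4451, -0.1934, 0.271]
tcp_rot: [-3.14, -0.001, 1.569]
ft_force: [0.2, 0.5, -2.2]
finger_gap: 0.061
grip_force: 3.0
t19.63 pos [ 0.4451 -0.1934  0.271 ] rpy [-3.140e+00 -1.000e-03  1.569e+00] gap 0.0610 grip 3.0
 tool shift mm [190.6 167.7  70.8] 
scene cup_mouth [(0.97, [0.251, -0.227, 0.034]), (0.78, [0.442, -0.213, 0.183])]
side cup_mouth [(0.89, [0.235, -0.297, 0.027]), (0.83, [0.252, -0.228, 0.029])]
wrist cup_mouth [(0.93, [0.236, -0.299, 0.029]), (0.86, [0.247, -0.225, 0.032])]
```

```bash
python3 -m handwheel '[[[0,15,0,0,50],[0,30,0,0,50],[0,35,0,0,50],[0,35,0,0,50],[0,35,0,0,50],[10,25,0,0,50],[27,13,0,0,50],[0,0,0,0,50]]]'
python3 -m handwheel '[[[0,0,0,0,50],[0,0,0,0,50],[0,0,0,0,50]]]'
python3 tip.py c4 cup_mouth peg_tip cup
```

```text
clock: 20.6
tool_pos: [0.6364, -0.1537, 0.2714]
tcp_rot: [-3.142, -0.002, 1.57]
ft_force: [-0.3, 0.1, -1.3]
finger_gap: 0.061
grip_force: 3.0
clock: 20.85
tool_pos: [0.6333, -0.1577, 0.2725]
tcp_rot: [-3.141, 0.0, 1.568]
ft_force: [-0.4, 0.5, -2.3]
finger_gap: 0.0608
grip_force: 3.0
t20.85 pos [ 0.6333 -0.1577  0.2725] rpy [-3.141  0.     1.568] gap 0.0608 grip 3.0
 tool shift mm [154.7 -20.6  72.5] 
scene cup_mouth [(0.86, [0.31, 0.188, 0.026]), (0.73, [0.632, -0.164, 0.179])]
scene peg_tip [(0.61, [0.633, -0.172, 0.126]), (0.53, [0.613, -0.005, 0.0])]
scene cup [(0.88, [0.637, -0.162, 0.285]), (0.64, [0.345, -0.223, 0.028])]
side cup_mouth [(0.73, [0.232, -0.3, 0.024]), (0.67, [0.305, 0.187, 0.032])]
side peg_tip [(0.78, [0.632, -0.17, 0.125]), (0.53, [0.593, 0.303, 0.003])]
side cup [(0.96, [0.632, -0.162, 0.282]), (0.93, [0.31, 0.086, 0.029])]
wrist cup_mouth [(0.94, [0.236, -0.298, 0.032]), (0.77, [0.252, -0.222, 0.033])]
wrist peg_tip []
wrist cup [(0.79, [0.15, -0.365, 0.035]), (0.78, [0.35, -0.218, 0.034])]
```

View pics/c4_side.png

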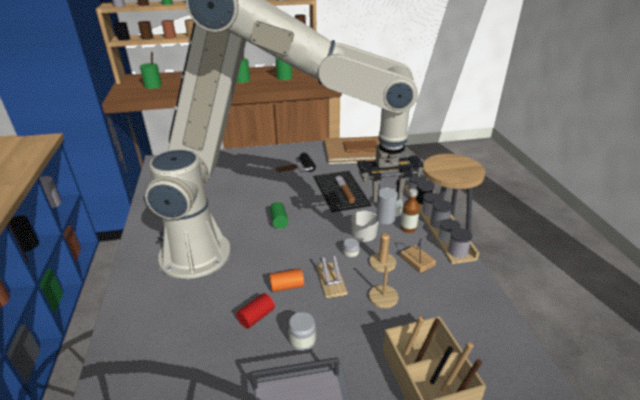

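```bash
python3 -m handwheel '[[[-10,0,0,0,50],[0,0,10,0,50],[0,0,20,0,50],[0,0,10,0,50],[0,0,0,0,50],[0,0,0,0,50]]]' 4
python3 tip.py c5 cup cup_mouth peg_tip
```

```text
clock: 21.95
tool_pos: [0.6334, -0.1671, 0.2316]
tcp_rot: [-3.14, -0.0, 1.569]
ft_force: [0.4, 0.2, -1.2]
finger_gap: 0.0604
grip_force: 4.0
t21.95 pos [ 0.6334 -0.1671  0.2316] rpy [-3.14  -0.     1.569] gap 0.0604 grip 4.0
 tool shift mm [164.  -20.7  31.8] 
scene cup [(0.94, [0.153, -0.358, 0.035]), (0.93, [0.635, -0.171, 0.243])]
scene cup_mouth [(0.83, [0.636, -0.168, 0.14]), (0.83, [0.31, 0.185, 0.029])]
scene peg_tip [(0.68, [0.63, -0.171, 0.124])]
side cup [(0.84, [0.311, 0.088, 0.027]), (0.76, [0.631, -0.171, 0.246])]
side cup_mouth [(0.95, [0.308, 0.193, 0.03]), (0.79, [0.232, -0.3, 0.027])]
side peg_tip [(0.92, [0.631, -0.169, 0.126])]
wrist cup [(0.71, [0.633, -0.172, 0.239]), (0.6, [0.349, -0.218, 0.031])]
wrist cup_mouth [(0.93, [0.246, -0.222, 0.032]), (0.25, [0.541, -0.098, -0.001])]
wrist peg_tip []
```

```bash
python3 -m handwheel '[[[0,0,15,0,50],[0,0,20,0,50],[0,0,20,0,50],[0,0,20,0,50],[0,0,15,0,50],[0,0,10,0,50],[0,0,0,0,50],[0,0,0,0,50]]]'
python3 tip.py c6 cup peg_tip
```

```text
clock: 23.22
tool_pos: [0.6339, -0.1671, 0.1325]
tcp_rot: [-3.141, -0.0, 1.569]
ft_force: [-0.2, -0.7, -2.1]
finger_gap: 0.0606
grip_force: 4.0
t23.22 pos [ 0.6339 -0.1671  0.1325] rpy [-3.141 -0.     1.569] gap 0.0606 grip 4.0
 tool shift mm [164.1 -21.3 -67.4] 
scene cup [(0.87, [0.341, -0.225, 0.032]), (0.84, [0.15, -0.359, 0.035])]
scene peg_tip [(0.6, [0.635, -0.171, 0.125])]
side cup [(0.94, [0.312, 0.088, 0.025]), (0.93, [0.634, -0.17, 0.144])]
side peg_tip []
wrist cup [(0.9, [0.351, -0.215, 0.035]), (0.68, [0.629, -0.173, 0.14])]
wrist peg_tip [(0.53, [0.755, -0.185, 0.005])]
```

```bash
python3 -m handwheel '[[[0,0,4,0,50],[0,0,3,0,50],[0,0,0,0,50],[0,0,0,0,50]]]'
python3 -m handwheel '[[[0,0,2,0,50],[0,0,0,0,50],[0,0,0,0,50]]]'
python3 -m handwheel '[[[0,0,2,0,50],[0,0,0,0,50],[0,0,0,0,50]]]'
python3 -m handwheel '[[[0,0,1.5,0,50],[0,0,0,0,50],[0,0,0,0,50]]]'
python3 tip.py c7 cup
```

```text
clock: 24.0
tool_pos: [0.6337, -0.167, 0.1251]
tcp_rot: [-3.141, -0.0, 1.569]
ft_force: [0.8, -0.4, -1.2]
finger_gap: 0.0606
grip_force: 4.0
clock: 24.25
tool_pos: [0.634, -0.1672, 0.1237]
tcp_rot: [3.141, 0.0, 1.569]
ft_force: [-1.4, -0.3, 0.6]
finger_gap: 0.0608
grip_force: 4.0
clock: 24.5
tool_pos: [0.6341, -0.1672, 0.122]
tcp_rot: [3.141, 0.0, 1.569]
ft_force: [-1.1, -1.1, 3.9]
finger_gap: 0.0609
grip_force: 4.0
clock: 24.75
tool_pos: [0.6341, -0.1672, 0.1204]
tcp_rot: [3.141, 0.0, 1.569]
ft_force: [-2.2, -0.1, 5.2]
finger_gap: 0.0609
grip_force: 4.0
t24.75 pos [ 0.6341 -0.1672  0.1204] rpy [3.141 0.    1.569] gap 0.0609 grip 4.0
 tool shift mm [164.1 -21.4 -79.6] 
scene cup [(0.93, [0.345, -0.223, 0.031]), (0.91, [0.316, 0.085, 0.028])]
side cup [(0.94, [0.311, 0.088, 0.03]), (0.84, [0.153, -0.36, 0.033])]
wrist cup [(0.85, [0.35, -0.218, 0.033]), (0.61, [0.633, -0.17, 0.131])]
```

Seated on the peg (force turned upward, cup origin at z 0.131). Releasing.

```bash
python3 -m handwheel '[[[0,0,0,0,63],[0,0,0,0,65],[0,0,0,0,70],[0,0,0,0,76],[0,0,0,0,76],[0,0,0,0,76],[0,0,0,0,76],[0,0,0,0,76]]]'
python3 -m handwheel '[[[0,0,-5,0,76],[0,0,-15,0,76],[0,0,-30,0,76],[0,0,-40,0,76],[0,0,-40,0,76],[0,0,-20,0,76],[0,0,0,0,76],[0,0,0,0,76]]]'
python3 tip.py c8 cup cup_mouth knife_tip knife_end pot
```

```text
clock: 25.72
tool_pos: [0.6339, -0.1671, 0.1201]
tcp_rot: [-3.142, 0.0, 1.569]
ft_force: [-0.1, 0.6, 0.0]
finger_gap: 0.0759
grip_force: 0.0
clock: 26.38
tool_pos: [0.6346, -0.1673, 0.2719]
tcp_rot: [3.139, 0.001, 1.569]
ft_force: [-0.8, -0.4, 0.4]
finger_gap: 0.0761
grip_force: 0.0
t26.38 pos [ 0.6346 -0.1673  0.2719] rpy [3.139e+00 1.000e-03 1.569e+00] gap 0.0761 grip 0.0
 tool shift mm [164.3 -22.1  71.7] 
scene cup [(0.83, [0.318, 0.085, 0.03]), (0.64, [0.345, -0.225, 0.029])]
scene cup_mouth [(0.81, [0.239, -0.297, 0.026]), (0.8, [0.249, -0.227, 0.031])]
scene knife_tip [(0.79, [0.601, 0.396, 0.019])]
scene knife_end [(0.65, [0.617, 0.191, 0.016])]
scene pot [(0.84, [0.614, -0.004, 0.002])]
side cup [(0.84, [0.35, -0.221, 0.025]), (0.84, [0.151, -0.362, 0.03])]
side cup_mouth [(0.79, [0.631, -0.17, 0.037]), (0.77, [0.248, -0.226, 0.029])]
side knife_tip [(0.63, [0.597, 0.394, 0.02]), (0.48, [0.318, -0.439, -0.002])]
side knife_end [(0.71, [0.316, -0.437, -0.001]), (0.63, [0.614, 0.192, 0.017])]
side pot [(0.51, [0.541, -0.099, -0.003])]
wrist cup [(0.87, [0.349, -0.216, 0.032]), (0.72, [0.634, -0.169, 0.132])]
wrist cup_mouth [(0.81, [0.236, -0.3, 0.031]), (0.67, [0.248, -0.22, 0.031])]
wrist knife_tip [(0.58, [0.442, -0.222, -0.0])]
wrist knife_end []
wrist pot [(0.93, [0.616, -0.002, -0.0])]
```

View pics/c8_side.png

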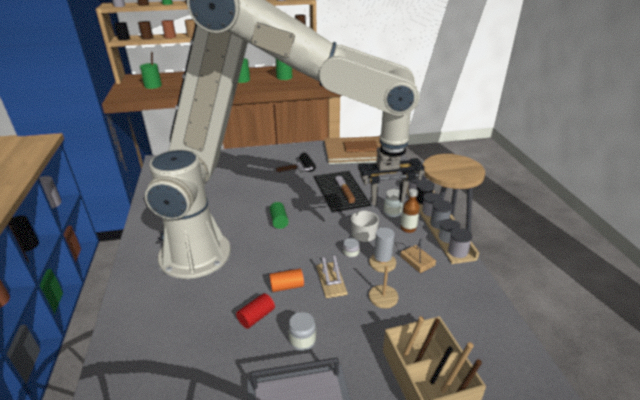

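The picture shows the cup upright over the stout peg (384,245), the knife on the mat (345,190), and the pot and bystanders in place.

```bash
python3 -c "
from bench import manip
print(manip.finish_job())"
```

```text
the job is handed in; nothing more can be done
None
```

I handed the job in at about 26 s: the knife was dipped in the pot and lies flat within the mat's edges, the cup rests upside down on the stout peg, and I saw no sign that the pot or anything else had moved; the interface gave no verdict back.

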